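# Clamp a blank in the stamping jig

## Task

The brass blank on the stamping jig has to be clamped before it is struck. With a finger, gently push the swung-away clamp strap round until it meets its stop pin and stands over the blank, then push the cam lever down as far as it goes so that the strap grips the blank. Only push the clamp's parts, never pinch or force them; do not shift or lift the blank, and leave everything else on the bench where it is.

Things in the scene. Friction and masses are not known exactly. Their poses are not given: they have to be found in the camera images.
- jig: Fixed stamping jig: grey base plate 130 x 250 x 15 mm. Origin under the plate, on its long centre line, 5 mm to the +y side of its middle; y along the plate, z up. Steel anvil 90 x 90 mm, top at z = 40, covers x -45 to 45, y 18 to 108 mm. The clamp's upright stud stands at x 0, y -70 mm. The strap's stop pin, 12 mm thick, top at z = 68, stands at x 21.5, y -25 mm.
- blank: Loose brass plate 60 x 65 x 5 mm lying on the anvil against three small pins; origin at the centre of its underside. The thing to be clamped; it must stay where it lies.
- strap: Dark steel bar on the stud, 30 mm wide, 14 thick, underside 56 mm above the bench. Origin at the foot of its heel screw, 35 mm from the stud axis, 15 mm above the bench; its y axis runs along the bar to the nose. From the stud axis it reaches 47 mm to the heel, 128 to the nose. A pad 18 mm across under the nose hangs 3 mm over the blank; pushing the lever down tips the strap, pad 4.5 mm down.
- strap_nose (a point): Point on the top of the strap (70 mm above the bench), right above the pad, 114 mm from the stud axis.
- swing (a joint): Angle of strap, stud and lever together about the upright stud axis (rad). 0: strap along the jig's +y, over the blank, at its stop pin (end of travel). Grows anticlockwise from above: at 1.57 the nose points along the jig's -x. Starts between 0.9 and 1.7. Stays where it is left; about 2 N at 60 mm from the stud moves it.
- cam_pivot (a point): Centre of the cam pin on the stud axis, 85 mm above the bench; the lever turns about this level pin, which lies across the strap.
- lever_handle: The lever's rod, 9 mm thick, with a black ball, 24 mm across, at its end. Origin at the centre of the ball, 90 mm from the cam pin.
- cam_lever (a joint): Cam lever angle (rad). The lever lies in the upright plane along the strap, on the heel side, and turns with the strap. 0: raised, 65 degrees above level. Grows as it is pushed down away from the nose, to 1.05 fully down (5 degrees above level, end of travel, ball 93 mm above the bench). Starts between 0 and 0.22. Stays where it is left; 3 to 6 N at the ball moves it.
- hammer: Hammer 260 mm long lying on the bench beyond the jig (its +x side). Leave alone.
- tool_can: Steel can 72 mm across, 95 mm high, with chasing tools standing in it up to about 180 mm, off the anvil end of the jig. Leave alone.
- wood_block: Wooden block 55 x 85 x 32 mm off the anvil end of the jig. Leave alone.
- tape_roll: Roll of tape 96 mm across, 25 mm high, lying off the lever end of the jig. Leave alone.
- spare_blanks: Two spare plates, 60 x 65 mm, in a pile 10 mm high on the bench on the jig's -x side by the anvil. Leave alone.
- wax_jar: White jar 60 mm across, 50 mm high, off the lever end of the jig on its -x side. Leave alone.
- punch: Steel punch, 12 mm thick, 66 mm long, lying on the bench on the jig's -x side past the anvil. Leave alone.

How it is judged:
By the outcome, as a careful person would: the job done as asked, in the order asked, and still so for the second after the job is handed in, with the robot touching nothing.
It also fails if it takes over 54 s, if anything falls off the work surface, if the arm or the gripper's body presses on something with over 40 N, if the wrist force passes 120 N, or if a joint passes its speed limit or range.

## Robot

A 6-joint arm with a two-finger parallel gripper is mounted at the origin on the work surface. World frame = base frame: x ahead of the robot, y to its left, z up, the work surface at z = 0. Lengths are in mm, angles in rad, forces in N, time in s.
With the tool pointing down it reaches from about 300 to 750 mm from the base axis. Payload 8.5 kg.
Tool frame: the origin (TCP) lies at the very end of the fingers, on their centre line; the grasp point (between the pads) lies 19 mm behind it; x points along the fingers, y is the direction in which the jaws open and shut, and the axes are right-handed (so a half turn about x gives the same grasp; the last joint's range is limited). The gripper opens to 85 mm and grips with 20 to 120 N. Pads are 22 mm wide; open, the fingers measure 114 mm over their backs; the gripper's body (76 mm by 85 mm) begins 54 mm behind the grasp point. The pads swing forward as they close: fully open they stand 13 mm farther back than shut.
Start: joints at [1.081, 0.381, 1.297, -0, 1.464, -0.215], TCP at [149.237, 529.348, 231.322] pointing down, gripper open.
Joint ranges: [-3.11, 3.11], [-0.89, 2.33], [0.22, 2.48], [-1.42, 4.56], [0.17, 2.85], [-2.88, 2.88]. Speed limits (rad/s): [2.39, 2.39, 3.14, 3.14, 3.14, 3.14].

## Interface

Orientations are given as [roll, pitch, yaw] about the fixed x, y, z axes, in that order (R = Rz(yaw) Ry(pitch) Rx(roll)).
In Python, from station import ctrl gives the robot as it stands.
- The arm moves only by the tool servo_tool, never from a script. Its arguments are lists of equal length, an entry for each row: "linear": the shift along the tool's x, y, z in cm, a list of three; "twist": the turn, a rotation vector about the tool's x, y, z in rad, a list of three; "fingers": the gripper command: -1 is shut, 1 is fully open, values between are in proportion. In form: {"linear": [[tx, ty, tz], ...], "twist": [[ax, ay, az], ...], "fingers": [fingers, ...]}. A call has exactly 8 rows; each row shifts and turns the commanded pose from where the row before left it, along the tool's axes as they then stand; what a row does not reach is not made up. A row lasts 1/8 s, in which the tool goes at most 62.5 mm and 10.7 degrees, less where a joint would pass 70% of its speed; a pose out of reach is approached as far as the arm can. A call is refused whole if a number of a shift passes 6.25 or a number of a turn 0.188, either way. A call with a gripper value outside its range is refused whole. The fingers move at their own pace and stop on an object; the grip force is fixed at half the most. Time passes only in rows, so rows that do not move let the fingers close, or fill a call up. It gives the time, the measured TCP pose, the force and the opening at its end, in the units of the state.
- ctrl.sense(): the state, without advancing time (a new reading comes with each control period).
- ctrl.read_camera(name): name is "scene" or "top"; returns (picture, depth): 480x640x3 uint8, red, green, blue; 480x640 float32, mm along the optical axis (not along the pixel's ray), 0 where there is no reading.
- ctrl.camera_info(name): a dict with "K" (3x3 intrinsics, pixels), "xyz" and "rotation" of the camera in the world. Camera axes: x right, y down, z forward; pixel columns grow to the right and rows downward; lengths in mm; the calibration is good to about 2 mm. A picture is of the moment at which its call begins. camera_info takes no time and is no camera call.
- ctrl.sign_off(): hands the job in, once; it reports no verdict.
The state is a dict: "time": time; "qpos": joint angles; "joint_vel": joint speeds; "joint_efforts": joint torques, N m; "position": TCP position; "orientation": TCP orientation; "force": force on the tool from outside, world axes, zero at the start; "ft_torque": the same for the moment, N m; "grip_width": finger opening in mm.
Only numpy, scipy, OpenCV 4.12 (cv2) and the standard library are available. Lean on these libraries where they do the work, as an engineer would, in place of code of your own. Each camera call takes 0.05 s, during which the arm holds its last target.

## Working session

There is one attempt and no reset: what is moved stays moved. The work goes in short steps, Python scripts to look and compute and a tool call to move; the robot and the scene stay as the last step left them, time stands still between calls to the robot, and variables do not carry over. Pictures are saved under pics/ and viewed, and the job is handed in when it is done.

Besides the shell and the picture viewer there is one more tool, called after "Request:" as name(argument=value, ...) on one line, values as JSON. servo_tool: Moves the arm, as the interface text tells. Its arguments: {"type":"object","properties":{"linear":{"type":"array"},"twist":{"type":"array"},"fingers":{"type":"array"}},"required":["linear","twist","fingers"]}

```bash
mkdir -p pics; cat > h.py <<'E'
import numpy as np, cv2
from station import ctrl
def grab(name,tag):
    im,d=ctrl.read_camera(name); np.savez(f'{tag}_{name}.npz',im=im,d=d)
    cv2.imwrite(f'pics/{tag}_{name}.png',im[:,:,::-1]); return im,d
def cam(name):
    c=ctrl.camera_info(name); return np.array(c['K']),np.array(c['xyz'],float),np.array(c['rotation'],float)
def ray(name,u,v,z):
    K,t,R=cam(name); d=R@np.linalg.inv(K)@np.array([u,v,1.]); return t+d*(z-t[2])/d[2]
def pt(name,u,v,d):
    K,t,R=cam(name); return t+R@(np.linalg.inv(K)@np.array([u,v,1.])*d)
def proj(name,p):
    K,t,R=cam(name); q=K@(R.T@(np.array(p,float)-t)); return q[:2]/q[2]
def two(a,ua,b,ub):
    A=[];B=[]
    for n,u in((a,ua),(b,ub)):
        K,t,R=cam(n); d=R@np.linalg.inv(K)@np.array([*u,1.]); d/=np.linalg.norm(d); P=np.eye(3)-np.outer(d,d); A.append(P);B.append(P@t)
    x=np.linalg.lstsq(np.vstack(A),np.hstack(B),rcond=None)[0]; return x
E
python3 - <<'E'
from h import *
print(ctrl.sense())
for n in('scene','top'):
    grab(n,'a'); print(n,ctrl.camera_info(n))
E
```

```text
{'time': 0.0, 'qpos': array([ 1.08068743e+00,  3.81196327e-01,  1.29828678e+00, -2.62229954e-05,
        1.46360104e+00, -2.15293127e-01]), 'joint_vel': array([ 0.00057288, -0.00087816, -0.00079042, -0.00014397, -0.00062112,
       -0.00291568]), 'joint_efforts': array([ 1.24569553e-03, -4.48451936e+01, -2.31285149e+01, -7.94352377e-05,
        4.76293091e-03, -4.85481530e-05]), 'position': array([149.1114119 , 529.08417421, 230.70282979]), 'orientation': array([-1.76861329,  1.5693046 , -2.04342623]), 'force': array([-0.21035455,  0.94431625,  0.20407475]), 'ft_torque': array([ 0.02245901, -0.01751755, -0.0124258 ]), 'grip_width': 85.51486096418166}
scene {'K': array([[442.07858668,   0.        , 319.79566385],
       [  0.        , 442.07858668, 233.95919924],
       [  0.        ,   0.        ,   1.        ]]), 'xyz': array([991.60288147, -72.57811994, 825.20257681]), 'rotation': array([-2.59518939,  0.01047635,  1.24724238])}
top {'K': array([[530.04141834,   0.        , 309.90551218],
       [  0.        , 530.04141834, 241.8235535 ],
       [  0.        ,   0.        ,   1.        ]]), 'xyz': array([ 418.66992284,   41.94133995, 1068.56191044]), 'rotation': array([-2.97342627, -0.01271727, -1.5438045 ])}
```

```bash
sed -i "s/np.array(c\['rotation'\],float)/Rotation.from_euler('xyz',c['rotation']).as_matrix()/; s/^import numpy as np, cv2/import numpy as np, cv2\nfrom scipy.spatial.transform import Rotation/" h.py; grep -n Rotation h.py
```

```text
2:from scipy.spatial.transform import Rotation
8:    c=ctrl.camera_info(name); return np.array(c['K']),np.array(c['xyz'],float),Rotation.from_euler('xyz',c['rotation']).as_matrix()
```

View pics/a_scene.png

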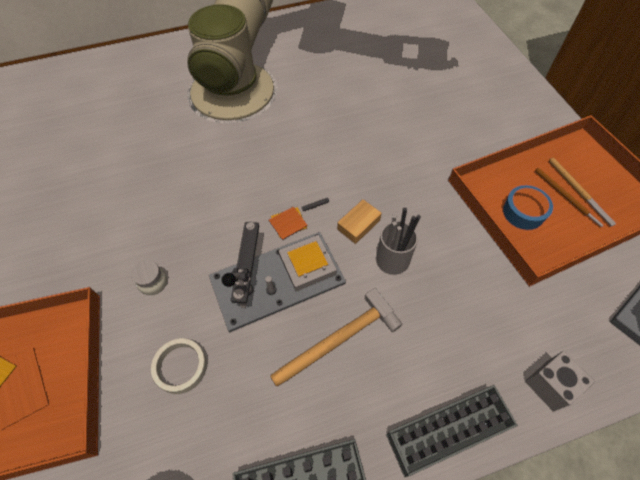

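View pics/a_top.png

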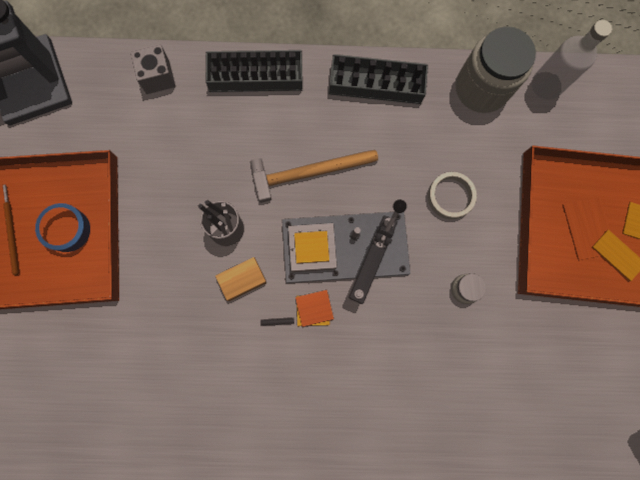

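```bash
python3 - <<'E'
from h import *
a=np.load('a_scene.npz')['im'][210:340,190:370]; b=np.load('a_top.npz')['im'][190:320,265:425]
cv2.imwrite('pics/z1.png',cv2.resize(a[:,:,::-1],None,fx=4.4,fy=4.4,interpolation=cv2.INTER_CUBIC))
cv2.imwrite('pics/z2.png',cv2.resize(b[:,:,::-1],None,fx=4.5,fy=4.5,interpolation=cv2.INTER_CUBIC))
E
```

```text
(no output)
```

View pics/z1.png

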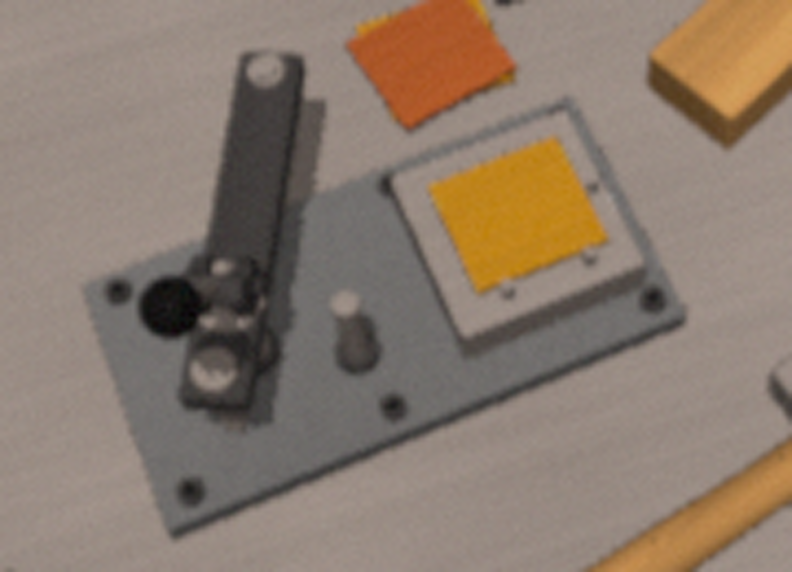

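View pics/z2.png

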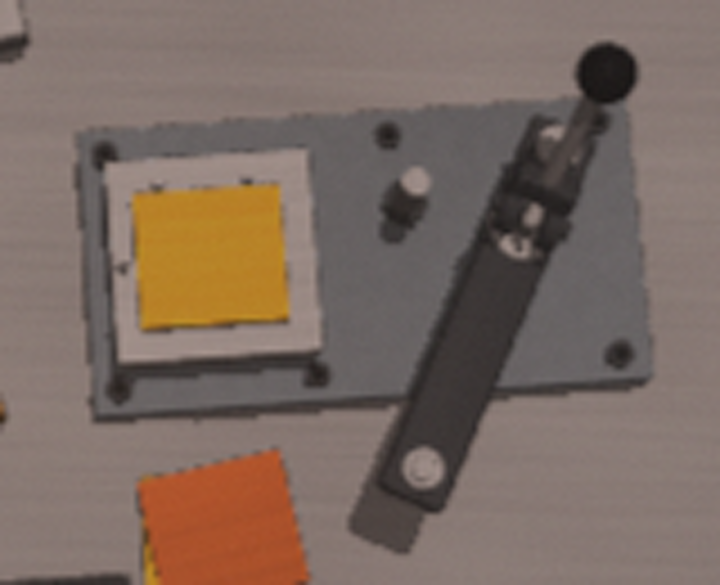

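```bash
python3 - <<'E'
from h import *
s=lambda x,y:(190+x/4.4,210+y/4.4)
t=lambda x,y:(265+x/4.5,190+y/4.5)
for n,a,b in(('nose',(266,69),(424,466)),('pin',(345,303),(414,183)),('ball',(172,306),(607,73)),('heel',(215,367),(558,142)),
 ('blankA',(481,292),(135,193)),('blankB',(605,238),(140,328)),('blankC',(557,139),(288,320)),('blankD',(430,186),(280,183))):
    print(n,two('scene',s(*a),'top',t(*b)).round(1))
for c in((78,130),(625,95),(652,380),(95,418)): print(ray('top',*t(*c),15).round(1))
for c in((86,288),(175,535),(685,318),(570,100)): print(ray('scene',*s(*c),15).round(1))
for c in((135,193),(140,328),(288,320),(280,183)): print('bl',ray('top',*t(*c),45).round(1))
for c in((481,292),(605,238),(557,139),(430,186)): print('bl s',ray('scene',*s(*c),45).round(1))
E
```

```text
nose [492.2 -61.   74.2]
pin [613.8 -56.8  65. ]
ball [ 641.3 -121.7  160.7]
heel [ 630.9 -116.3   77.6]
blankA [610.2  34.   22.9]
blankB [564.3  69.6 -45.2]
blankC [560.8  25.3  72.5]
blankD [600.8  -3.8 117.9]
[643.4  90.6  15. ]
[ 667.  -156.7   15. ]
[ 537.5 -168.3   15. ]
[513.6  78.4  15. ]
[ 542.7 -167.7   15. ]
[ 671.8 -154.2   15. ]
[646.3  89.1  15. ]
[518.6  76.5  15. ]
bl [609.7  63.4  45. ]
bl [550.4  59.3  45. ]
bl [555.7  -4.6  45. ]
bl [6.16e+02 2.00e-01 4.50e+01]
bl s [618.    1.9  45. ]
bl s [610.4  62.8  45. ]
bl s [554.3  58.5  45. ]
bl s [559.1  -4.4  45. ]
```

```bash
python3 - <<'E'
from h import *
s=ctrl.sense(); R=Rotation.from_euler('xyz',s['orientation']).as_matrix(); print(R.round(3),s['time'])
jy=np.array([-24.3,245.6]);jy/=np.linalg.norm(jy);jx=np.array([jy[1],-jy[0]])
o=np.array([592.6,-39])+5*jy; st=o-70*jy
print('o',o,'stud',st,'pin',o+21.5*jx-25*jy)
for n,p in(('nose',(492.2,-61)),('ball',(641.3,-121.7)),('heel',(630.9,-116.3))):
    d=np.array(p)-st; print(n,np.hypot(*d),'swing',np.arctan2(-d@jx,d@jy))
th=1.09
def pos(th,r,off): # off: perpendicular on anticlockwise side
    u=np.cos(th)*jy-np.sin(th)*jx; n=np.array([-u[1],u[0]]); return st+r*u+off*n,u,n
for th in(1.09,.5,0): print(th,[x.round(3) for x in pos(th,80,40)],pos(th,80,26)[0].round(1))
E
```

```text
[[-0.001  0.271  0.962]
 [-0.001  0.962 -0.271]
 [-1.    -0.001 -0.   ]] 0.1
o [592.10769697 -34.02429525] stud [ 598.99993945 -103.6841617 ] pin [615.96474255 -56.78591594]
nose 115.01375885973307 swing 1.091958675014572
ball 45.976793624484486 swing -2.0720542807196276
heel 34.304128599333424 swing -2.0460205456374574
1.09 [array([ 509.854, -110.963]), array([-0.928,  0.373]), array([-0.373, -0.928])] [515.1 -98. ]
0.5 [array([520.875, -60.135]), array([-0.564,  0.826]), array([-0.826, -0.564])] [532.4 -52.2]
0 [array([551.317, -28.011]), array([-0.098,  0.995]), array([-0.995, -0.098])] [565.2 -26.6]
```

Request:
servo_tool(linear=[[0, -1.6, 1.6], [0, -3.3, 3.3], [0, -3.3, 3.3], [0, -3.3, 3.3], [0, -3.3, 3.3], [0, -3.3, 3.3], [0, -3.3, 3.3], [0, -3.3, 3.3]], twist=[[0, 0, 0], [0, 0, 0], [0, 0, 0], [0, 0, 0], [0, 0, 0], [0, 0, 0], [0, 0, 0], [0, 0, 0]], fingers=[-1, -1, -1, -1, -1, -1, -1, -1])

```text
time: 1.1
position: [320.3, 223.2, 231.2]
orientation: [-2.628, 1.571, -2.903]
force: [0.4, 0.8, -0.5]
grip_width: -0.0
```

Request:
servo_tool(linear=[[0, -3.3, 3.3], [0, -3.3, 3.3], [0, -3.3, 3.3], [0, -3.3, 3.3], [0, -3.3, 3.3], [0, -3.3, 3.3], [0, -3.3, 3.3], [0, -1.4, 1.3]], twist=[[0, 0, 0], [0, 0, 0], [0, 0, 0], [0, 0, 0], [0, 0, 0], [0, 0, 0], [0, 0, 0], [0, 0, 0]], fingers=[-1, -1, -1, -1, -1, -1, -1, -1])

```text
time: 2.1
position: [488.9, -79.2, 230.7]
orientation: [3.09, 1.57, 2.813]
force: [-0.5, 0.9, -1.0]
grip_width: 0.1
```

Request:
servo_tool(linear=[[0, -3.0, 2.8], [0, 0, 0], [2, 0, 0], [3, 0, 0], [3, 0, 0], [3, 0, 0], [2.0, 0, 0], [0, 0, 0]], twist=[[0, 0, 0], [0, 0, 0], [0.05, 0, 0], [0.058, 0, 0], [0, 0, 0], [0, 0, 0], [0, 0, 0], [0, 0, 0]], fingers=[-1, -1, -1, -1, -1, -1, -1, -1])

```text
time: 3.1
position: [506.1, -112.5, 100.5]
orientation: [3.034, 1.567, 2.653]
force: [1.3, 0.6, 0.5]
grip_width: -0.0
```

```bash
python3 - <<'E'
from h import *
s=ctrl.sense(); R=Rotation.from_euler('xyz',s['orientation']).as_matrix(); print(R.round(3),s['position'],s['force'])
im,d=grab('scene','b')
cv2.imwrite('pics/b1.png',cv2.resize(im[150:340,150:390,::-1],None,fx=3,fy=3,interpolation=cv2.INTER_CUBIC))
E
```

```text
[[-0.003  0.373  0.928]
 [ 0.002  0.928 -0.373]
 [-1.     0.    -0.003]] [ 506.0657568  -112.50722316  100.51821054] [1.29516201 0.55445759 0.50502102]
```

View pics/b1.png

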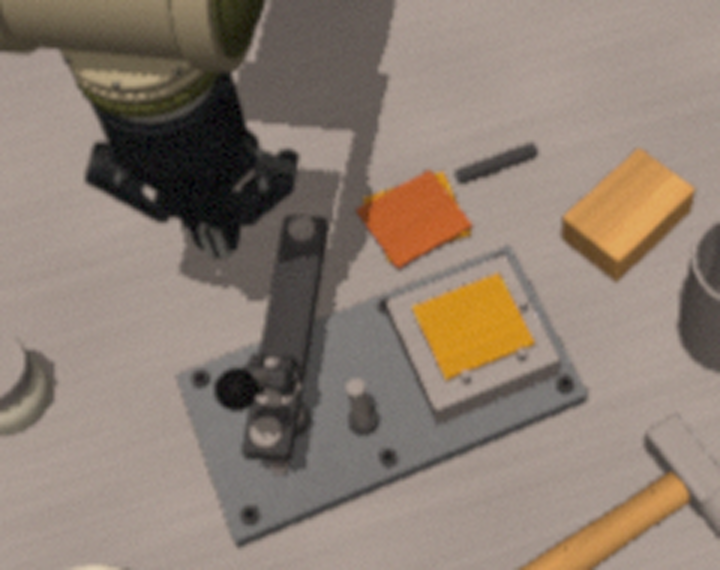

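```bash
python3 - <<'E'
from h import *
s=ctrl.sense(); R=Rotation.from_euler('xyz',s['orientation']).as_matrix(); p=s['position']
d=np.load('b_scene.npz')['d']
for v in range(195,238,2):
  row=[]
  for u in range(175,255,1):
    if d[v,u]>0:
      w=pt('scene',u,v,d[v,u]); q=R.T@(w-p)
      if abs(q[1])<90 and -120<q[0]<5 and abs(q[2])<60: row.append(q)
  if row:
    row=np.array(row); i=row[:,1].argmin(); j=row[:,1].argmax(); print(v,'ymin',row[i].round(),'ymax',row[j].round())
E
```

```text
195 ymin [-112.   35.   -6.] ymax [-110.   40.   -9.]
197 ymin [-91. -61. -13.] ymax [-107.   39.   -6.]
199 ymin [-90. -62.  -9.] ymax [-92.  55. -13.]
201 ymin [-94. -59.  -2.] ymax [-88.  58. -12.]
203 ymin [-91. -62.   0.] ymax [-89.  59.  -7.]
205 ymin [-92. -60.   5.] ymax [-88.  60.  -3.]
207 ymin [-91. -62.   9.] ymax [-91.  59.   2.]
209 ymin [-90. -61.  12.] ymax [-88.  59.   5.]
211 ymin [-81. -61.  10.] ymax [-89.  60.   9.]
213 ymin [-75. -55.  10.] ymax [-84.  57.  10.]
215 ymin [-68. -52.  10.] ymax [-75.  52.   9.]
217 ymin [-63. -46.  10.] ymax [-72.  49.  11.]
219 ymin [-57. -40.  11.] ymax [-65.  42.  11.]
221 ymin [-52. -35.  11.] ymax [-57.  37.  11.]
223 ymin [-44. -30.  10.] ymax [-49.  30.  10.]
225 ymin [-38. -13.  10.] ymax [-29.  12.   3.]
227 ymin [-24. -15.   5.] ymax [-21.  12.   2.]
229 ymin [-18. -14.   6.] ymax [-16.  12.   4.]
231 ymin [-10. -14.   6.] ymax [-11.  11.   5.]
233 ymin [-9. -8.  9.] ymax [-7.  5.  7.]
235 ymin [-0. -0.  8.] ymax [-3.  4. 10.]
```

Request:
servo_tool(linear=[[1.5, 0, 0], [1.5, 0, 0], [1.5, 0, 0], [0, 0.3, 0], [0, 0.3, 0], [0, 0.3, 0], [0, 0.2, 0], [0, 0, 0]], twist=[[0, 0, 0], [0, 0, 0], [0, 0, 0], [0, 0, 0], [0, 0, 0], [0, 0, 0], [0, 0, 0], [0, 0, 0]], fingers=[-1, -1, -1, -1, -1, -1, -1, -1])

```text
time: 4.15
position: [511.3, -103.6, 56.5]
orientation: [0.062, 1.57, -0.321]
force: [0.2, 0.4, 0.3]
grip_width: 0.1
```

Request:
servo_tool(linear=[[0, 0.2, 0], [0, 0.42, -0.14], [0, 0.42, -0.14], [0, 0.42, -0.14], [0, 0.42, -0.14], [0, 0.42, -0.14], [0, 0.42, -0.14], [0, 0.42, -0.14]], twist=[[0, 0, 0], [0.05, 0, 0], [0.05, 0, 0], [0.05, 0, 0], [0.05, 0, 0], [0.05, 0, 0], [0.05, 0, 0], [0.05, 0, 0]], fingers=[-1, -1, -1, -1, -1, -1, -1, -1])

```text
time: 5.15
position: [518.4, -71.7, 56.3]
orientation: [-1.551, 1.57, -2.285]
force: [-0.5, -0.9, 0.1]
grip_width: -0.2
```

```bash
python3 - <<'E'
from h import *
s=ctrl.sense(); R=Rotation.from_euler('xyz',s['orientation']).as_matrix(); print(R.round(3),s['position'],s['force'])
d=s['position'][:2]-np.array([599,-103.7]); print('along',-d@R[:2,2],'off',d@R[:2,1])
im,dd=grab('scene','c')
cv2.imwrite('pics/c1.png',cv2.resize(im[150:340,150:390,::-1],None,fx=3,fy=3,interpolation=cv2.INTER_CUBIC))
E
```

```text
[[-0.     0.67   0.742]
 [-0.     0.742 -0.67 ]
 [-1.    -0.     0.   ]] [518.38549721 -71.74389396  56.31632616] [-0.53778574 -0.89831109  0.10195325]
along 81.24717584978869 off -30.311499569990968
```

View pics/c1.png

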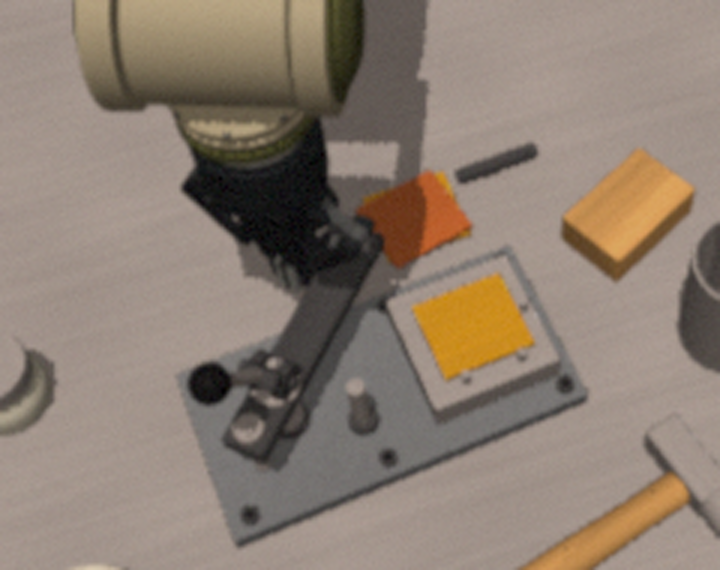

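Request:
servo_tool(linear=[[0, 0.42, -0.14], [0, 0.42, -0.14], [0, 0.42, -0.14], [0, 0.42, -0.14], [0, 0.42, -0.14], [0, 0.42, -0.14], [0, 0.42, -0.14], [0, 0.42, -0.14]], twist=[[0.05, 0, 0], [0.05, 0, 0], [0.05, 0, 0], [0.05, 0, 0], [0.05, 0, 0], [0.05, 0, 0], [0.05, 0, 0], [0.05, 0, 0]], fingers=[-1, -1, -1, -1, -1, -1, -1, -1])

```text
time: 6.2
position: [537.9, -42.6, 56.3]
orientation: [-1.187, 1.57, -2.321]
force: [-1.1, -2.3, 0.1]
grip_width: 0.2
```

Request:
servo_tool(linear=[[0, 0.34, -0.11], [0, 0.34, -0.11], [0, 0.25, -0.08], [0, 0.25, -0.08], [0, 0.25, -0.08], [0, 0, 0], [0, 0, 0], [0, 0, 0]], twist=[[0.04, 0, 0], [0.04, 0, 0], [0.03, 0, 0], [0.03, 0, 0], [0.03, 0, 0], [0, 0, 0], [0, 0, 0], [0, 0, 0]], fingers=[-1, -1, -1, -1, -1, -1, -1, -1])

```text
time: 7.2
position: [549.6, -32.8, 56.4]
orientation: [1.873, 1.571, 0.57]
force: [0.2, -0.5, -0.4]
grip_width: -0.1
```

```bash
python3 - <<'E'
from h import *
s=ctrl.sense(); R=Rotation.from_euler('xyz',s['orientation']).as_matrix(); print(R.round(3),s['position'],s['force'])
d=s['position'][:2]-np.array([599,-103.7]); print('along',-d@R[:2,2],'off',d@R[:2,1])
im,dd=grab('scene','d')
cv2.imwrite('pics/d1.png',cv2.resize(im[150:340,150:390,::-1],None,fx=3,fy=3,interpolation=cv2.INTER_CUBIC))
E
```

```text
[[ 0.     0.964  0.265]
 [ 0.     0.265 -0.964]
 [-1.     0.    -0.   ]] [549.58680367 -32.83961641  56.36546368] [ 0.24933398 -0.48160591 -0.40793257]
along 81.42150645315228 off -28.868602678769488
```

View pics/d1.png

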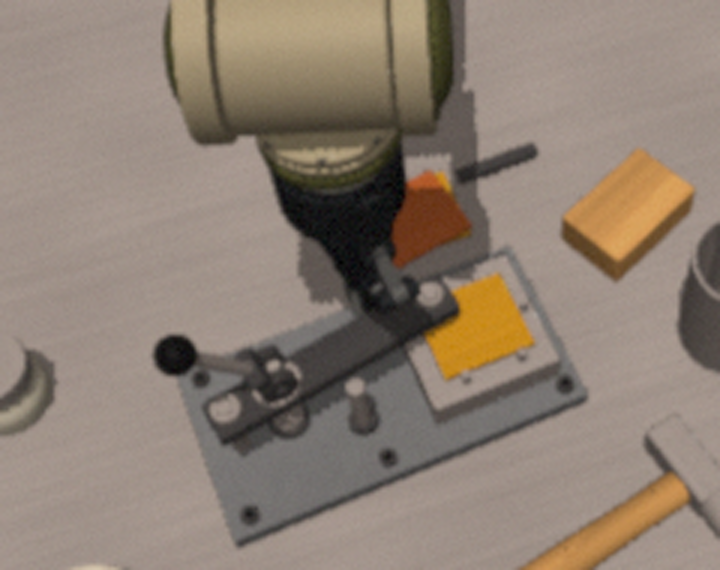

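Request:
servo_tool(linear=[[0, 0.17, -0.06], [0, 0.17, -0.06], [0, 0.17, -0.06], [0, 0.17, -0.06], [0, 0.17, -0.06], [0, 0.17, -0.06], [0, 0.17, -0.06], [0, 0, 0]], twist=[[0.02, 0, 0], [0.02, 0, 0], [0.02, 0, 0], [0.02, 0, 0], [0.02, 0, 0], [0.02, 0, 0], [0.02, 0, 0], [0, 0, 0]], fingers=[-1, -1, -1, -1, -1, -1, -1, -1])

```text
time: 8.25
position: [560.5, -26.2, 56.3]
orientation: [1.992, 1.571, 0.549]
force: [1.6, -1.3, -0.0]
grip_width: 0.0
```

Request:
servo_tool(linear=[[0, 0.1, 0], [0, 0.1, 0], [0, 0.05, 0], [0, 0.05, 0], [0, 0, 0], [0, 0, 0], [0, 0, 0], [0, 0, 0]], twist=[[0.02, 0, 0], [0.01, 0, 0], [0, 0, 0], [0, 0, 0], [0, 0, 0], [0, 0, 0], [0, 0, 0], [0, 0, 0]], fingers=[-1, -1, -1, -1, -1, -1, -1, -1])

```text
time: 9.25
position: [561.9, -25.6, 56.1]
orientation: [-1.862, 1.567, 2.948]
force: [-8.5, 1.4, 3.7]
grip_width: -0.1
```

```bash
python3 - <<'E'
from h import *
s=ctrl.sense(); R=Rotation.from_euler('xyz',s['orientation']).as_matrix(); print(R.round(3),s['position'],s['force'])
d=s['position'][:2]-np.array([599,-103.7]); print('along',-d@R[:2,2],'off',d@R[:2,1])
im,dd=grab('scene','e')
cv2.imwrite('pics/e1.png',cv2.resize(im[190:340,180:370,::-1],None,fx=4,fy=4,interpolation=cv2.INTER_CUBIC))
E
```

```text
[[-0.003  0.995  0.098]
 [ 0.001  0.098 -0.995]
 [-1.    -0.003 -0.001]] [561.91260461 -25.6495687   56.09962191] [-8.54955587  1.42673334  3.68667771]
along 81.3063219582606 off -29.267619118266207
```

View pics/e1.png

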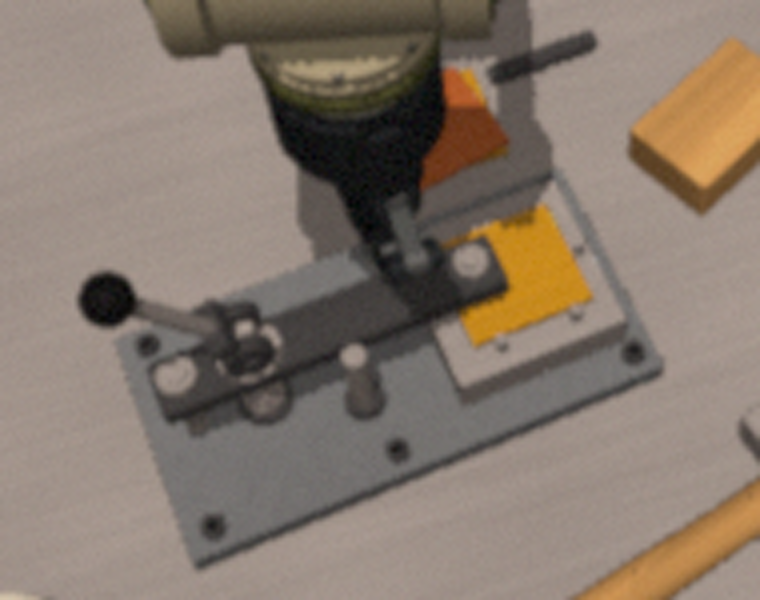

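Request:
servo_tool(linear=[[0, -1, 0], [0, -2, 0], [-2, 0, 0], [-4, 0, 0], [-4.5, 0, 0], [-4.5, 0, 0], [-2, 0, 0], [0, 0, 0]], twist=[[0, 0, 0], [0, 0, 0], [0, 0, 0], [0, 0, 0], [0, 0, 0], [0, 0, 0], [0, 0, 0], [0, 0, 0]], fingers=[-1, -1, -1, -1, -1, -1, -1, -1])

```text
time: 10.3
position: [533.9, -29.2, 227.5]
orientation: [1.209, 1.567, -0.264]
force: [0.0, 0.0, 0.2]
grip_width: 0.1
```

```bash
python3 - <<'E'
from h import *
s=ctrl.sense(); R=Rotation.from_euler('xyz',s['orientation']).as_matrix(); print(R.round(3),s['position'],s['force'])
im,dd=grab('scene','f')
cv2.imwrite('pics/f1.png',cv2.resize(im[190:340,180:370,::-1],None,fx=4,fy=4,interpolation=cv2.INTER_CUBIC))
im,dd=grab('top','f')
cv2.imwrite('pics/f2.png',cv2.resize(im[180:320,265:455,::-1],None,fx=4,fy=4,interpolation=cv2.INTER_CUBIC))
E
```

```text
[[ 0.004  0.995  0.098]
 [-0.001  0.098 -0.995]
 [-1.     0.004  0.001]] [533.88499222 -29.17775623 227.53315043] [0.02321711 0.01690624 0.22837012]
```

View pics/f1.png

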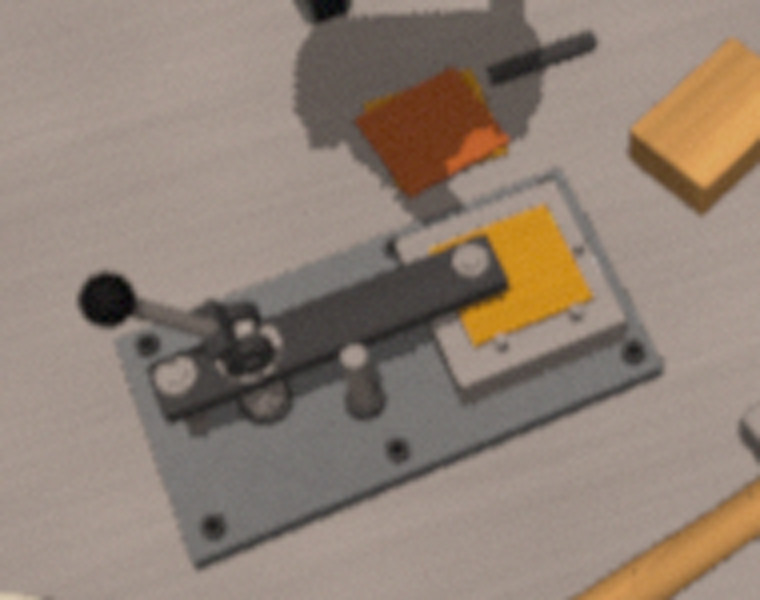

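View pics/f2.png

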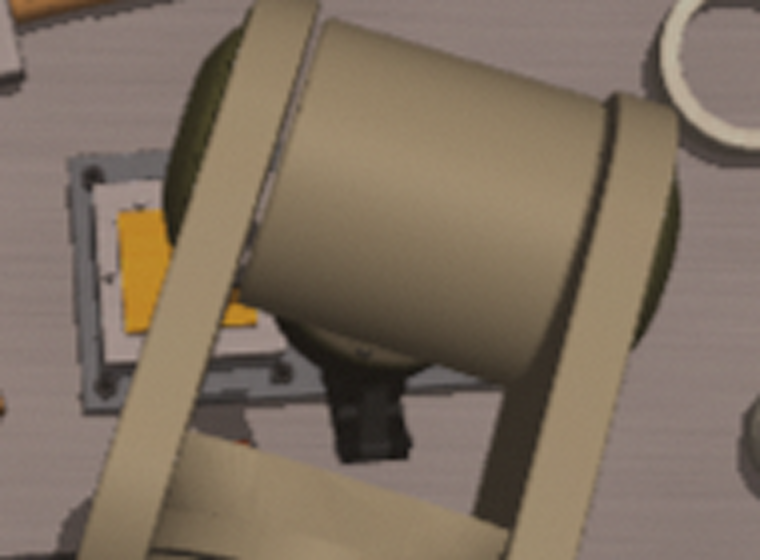

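```bash
python3 - <<'E'
from h import *
st=np.array([599,-103.7]);jy=np.array([-.0985,.9951]);jx=np.array([.9951,.0985])
def jig(w): d=np.array(w[:2])-st; return (d@jx).round(1),(d@jy).round(1)
print('nose',[jig(ray('scene',180+472/4,190+261/4,z)) for z in(70,72)])
print('heel',[jig(ray('scene',180+176/4,190+376/4,z)) for z in(70,74)])
print('pin',[jig(ray('scene',180+354/4,190+356/4,z)) for z in(68,)])
for z in(150,155,160,165): w=ray('scene',180+107/4,190+299/4,z); print('ball',z,w.round(1),jig(w), np.hypot(jig(w)[1],z-85))
d=np.load('f_scene.npz')['d']; 
for u,v in((206,264),(207,265),(206,266)):
    w=pt('scene',u,v,d[v,u]); print(w.round(1),jig(w))
E
```

```text
nose [(np.float64(-1.9), np.float64(114.9)), (np.float64(-0.8), np.float64(114.6))]
heel [(np.float64(-2.9), np.float64(-35.1)), (np.float64(-0.8), np.float64(-35.0))]
pin [(np.float64(21.0), np.float64(44.7))]
ball 150 [ 595.8 -152.4  150. ] (np.float64(-8.0), np.float64(-48.2)) 80.92119623436125
ball 155 [ 598.7 -151.8  155. ] (np.float64(-5.0), np.float64(-47.9)) 84.81986795556806
ball 160 [ 601.6 -151.2  160. ] (np.float64(-2.1), np.float64(-47.6)) 88.82994990429748
ball 165 [ 604.6 -150.6  165. ] (np.float64(0.9), np.float64(-47.3)) 92.9370216867315
[ 607.1 -150.7  172.3] (np.float64(3.4), np.float64(-47.6))
[ 608.9 -149.6  171.4] (np.float64(5.3), np.float64(-46.6))
[ 607.9 -152.   167.4] (np.float64(4.1), np.float64(-48.9))
```

Request:
servo_tool(linear=[[0, 1.2, 2.6], [0, 1.2, 2.6], [0, 1.2, 2.6], [0, 1.2, 2.6], [0, 0.85, 2.4], [2, 0, 0], [2, 0, 0], [0, 0, 0]], twist=[[0, 0, 0], [0, 0, 0], [0, 0, 0], [0, 0, 0], [0, 0, 0], [0, 0, 0], [0, 0, 0], [0, 0, 0]], fingers=[-1, -1, -1, -1, -1, -1, -1, -1])

```text
time: 11.4
position: [601.2, -150.5, 183.5]
orientation: [-2.107, 1.565, 2.703]
force: [1.3, -0.1, 0.5]
grip_width: 0.2
```

```bash
python3 - <<'E'
from h import *
s=ctrl.sense(); R=Rotation.from_euler('xyz',s['orientation']).as_matrix(); print(R.round(3),s['position'],s['force'])
im,dd=grab('scene','g')
cv2.imwrite('pics/g1.png',cv2.resize(im[190:340,150:340,::-1],None,fx=4,fy=4,interpolation=cv2.INTER_CUBIC))
st=np.array([599,-103.7]);jy=np.array([-.0985,.9951])
for ph in np.radians([58,50,40,30,20,10,5]):
    b=st-90*np.cos(ph)*jy; print(np.degrees(ph).round(),b.round(1),(85+90*np.sin(ph)+12).round(1), (90*np.cos(ph)).round(1))
E
```

```text
[[-0.005  0.995  0.098]
 [ 0.002  0.098 -0.995]
 [-1.    -0.005 -0.003]] [ 601.241585   -150.52195219  183.54813409] [ 1.2878382  -0.08071393  0.49308839]
58.0 [ 603.7 -151.2] 173.3 47.7
50.0 [ 604.7 -161.3] 165.9 57.9
40.0 [ 605.8 -172.3] 154.9 68.9
30.0 [ 606.7 -181.3] 142.0 77.9
20.0 [ 607.3 -187.9] 127.8 84.6
10.0 [ 607.7 -191.9] 112.6 88.6
5.0 [ 607.8 -192.9] 104.8 89.7
```

View pics/g1.png

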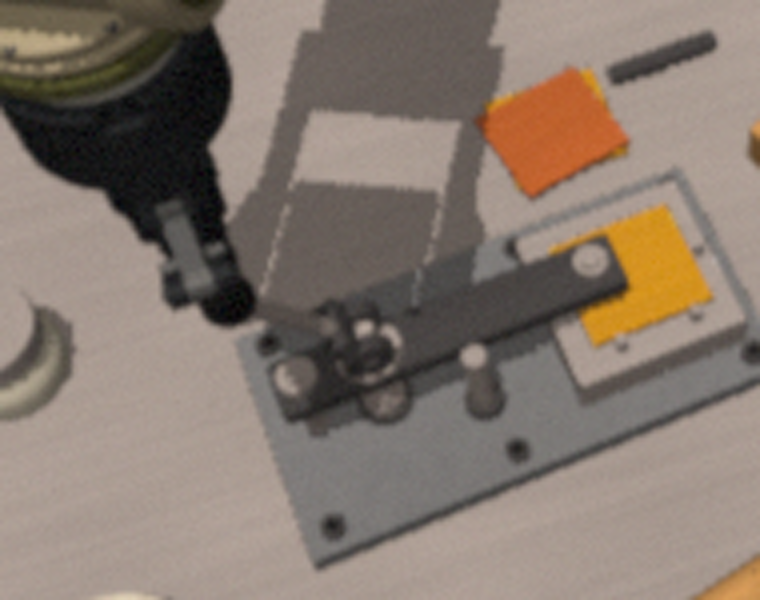

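Request:
servo_tool(linear=[[0.5, 0.05, 0], [0.3, 0.05, 0], [0.2, 0, 0], [0.2, 0, 0.2], [0.2, 0, 0.25], [0.2, 0, 0.25], [0.2, 0, 0.25], [0, 0, 0]], twist=[[0, 0, 0], [0, 0, 0], [0, 0, 0], [0, 0, 0], [0, 0, 0], [0, 0, 0], [0, 0, 0], [0, 0, 0]], fingers=[-1, -1, -1, -1, -1, -1, -1, -1])

```text
time: 12.45
position: [604.3, -161.0, 168.9]
orientation: [0.601, 1.569, -0.872]
force: [-0.9, -0.2, 4.2]
grip_width: -0.3
```

```bash
python3 - <<'E'
from h import *
s=ctrl.sense(); print(s['position'],s['force'])
im,dd=grab('scene','i')
cv2.imwrite('pics/i1.png',cv2.resize(im[190:340,150:340,::-1],None,fx=4,fy=4,interpolation=cv2.INTER_CUBIC))
E
```

```text
[ 604.34327533 -161.04699424  168.89670381] [-0.90851518 -0.23890427  4.20923083]
```

View pics/i1.png

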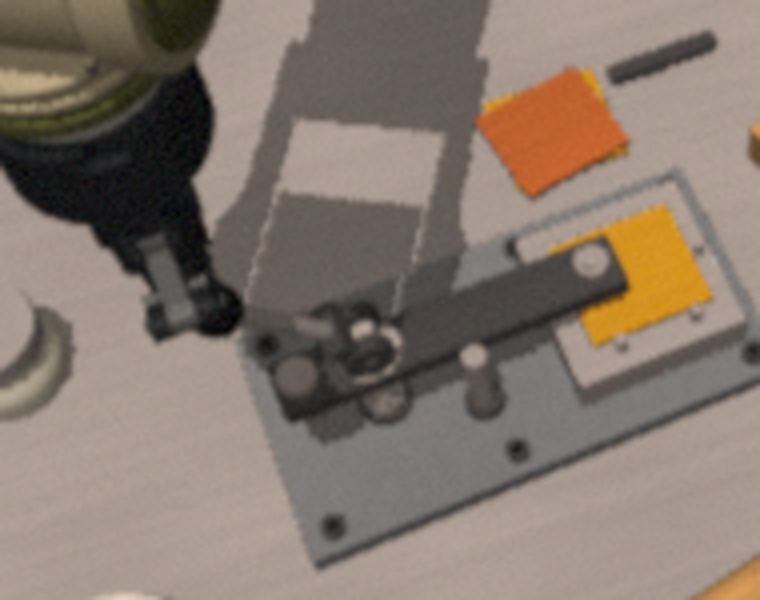

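Request:
servo_tool(linear=[[0.3, 0, 0.28], [0.3, 0, 0.28], [0.3, 0, 0.28], [0.32, 0, 0.26], [0.34, 0, 0.25], [0.34, 0, 0.23], [0.34, 0, 0.22], [0.34, 0, 0.2]], twist=[[0, 0, 0], [0, 0, 0], [0, 0, 0], [0, 0, 0], [0, 0, 0], [0, 0, 0], [0, 0, 0], [0, 0, 0]], fingers=[-1, -1, -1, -1, -1, -1, -1, -1])

```text
time: 13.5
position: [607.9, -184.7, 146.1]
orientation: [0.591, 1.558, -0.884]
force: [0.5, -7.6, 9.1]
grip_width: -0.0
```

```bash
python3 - <<'E'
from h import *
s=ctrl.sense(); print(s['position'],s['force'])
im,dd=grab('scene','j')
cv2.imwrite('pics/j1.png',cv2.resize(im[190:340,150:340,::-1],None,fx=4,fy=4,interpolation=cv2.INTER_CUBIC))
E
```

```text
[ 607.93805989 -184.72927554  146.05850148] [ 0.52775157 -7.64479031  9.07896681]
```

View pics/j1.png

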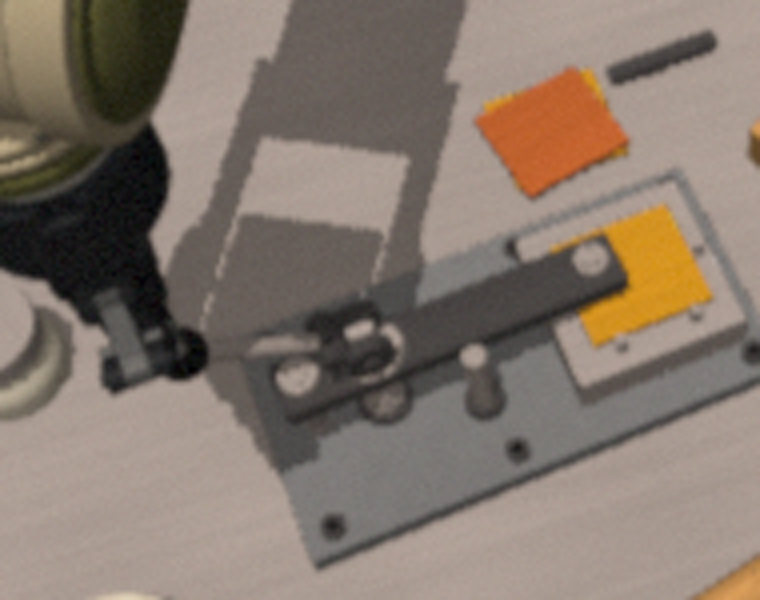

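```bash
python3 - <<'E'
from h import *
st=np.array([599,-103.7]);jy=np.array([-.0985,.9951]);jx=np.array([.9951,.0985])
def jig(w): d=np.array(w[:2])-st; return (d@jx).round(1),(d@jy).round(1)
for z in(115,120,125,130,135,140): w=ray('scene',196.25,278,z); print('ball',z,jig(w), np.hypot(jig(w)[1],z-85))
print(jig(ctrl.sense()['position']),proj('scene',ctrl.sense()['position']))
d=np.load('j_scene.npz')['d']; s=np.load('j_scene.npz')['im'].astype(int)
for v in range(268,292,2):
    print(v,[ (lambda w:(jig(w)[0].round(),jig(w)[1].round(),round(w[2])))(pt('scene',u,v,d[v,u])) for u in range(186,204,3)])
E
```

```text
ball 115 (np.float64(-11.0), np.float64(-74.9)) 80.68463298547005
ball 120 (np.float64(-8.2), np.float64(-74.5)) 82.31190679361036
ball 125 (np.float64(-5.3), np.float64(-74.0)) 84.11896337925236
ball 130 (np.float64(-2.5), np.float64(-73.5)) 86.18149453333935
ball 135 (np.float64(0.4), np.float64(-73.1)) 88.56415753565321
ball 140 (np.float64(3.2), np.float64(-72.6)) 91.08106279573158
(np.float64(0.6), np.float64(-80.6)) [190.56533801 277.25975583]
268 [(np.float64(13.0), np.float64(-77.0), 199), (np.float64(13.0), np.float64(-73.0), 196), (np.float64(-4.0), np.float64(-72.0), 165), (np.float64(-101.0), np.float64(-82.0), -2), (np.float64(-96.0), np.float64(-76.0), 2), (np.float64(-95.0), np.float64(-70.0), 0)]
270 [(np.float64(18.0), np.float64(-78.0), 202), (np.float64(13.0), np.float64(-75.0), 189), (np.float64(6.0), np.float64(-72.0), 174), (np.float64(-96.0), np.float64(-83.0), -1), (np.float64(-94.0), np.float64(-78.0), -1), (np.float64(-92.0), np.float64(-72.0), -3)]
272 [(np.float64(40.0), np.float64(-75.0), 232), (np.float64(42.0), np.float64(-71.0), 233), (np.float64(23.0)
[... 1861 characters left out ...]
64(-62.0), np.float64(-99.0), 1), (np.float64(-59.0), np.float64(-93.0), 2), (np.float64(-57.0), np.float64(-88.0), 0), (np.float64(-56.0), np.float64(-82.0), -1)]
288 [(np.float64(-63.0), np.float64(-111.0), 1), (np.float64(-61.0), np.float64(-106.0), 0), (np.float64(-58.0), np.float64(-100.0), 1), (np.float64(-56.0), np.float64(-95.0), -1), (np.float64(-53.0), np.float64(-89.0), 0), (np.float64(-50.0), np.float64(-83.0), 1)]
290 [(np.float64(-60.0), np.float64(-112.0), -1), (np.float64(-56.0), np.float64(-107.0), 2), (np.float64(-55.0), np.float64(-101.0), -2), (np.float64(-52.0), np.float64(-96.0), -1), (np.float64(-49.0), np.float64(-90.0), 0), (np.float64(-47.0), np.float64(-85.0), -1)]
```

Request:
servo_tool(linear=[[-0.8, 0, 0], [0, 0, -0.5], [0, 0, -0.45], [0.5, 0, 0], [0.3, 0, 0.05], [0.3, 0, 0.2], [0.3, 0, 0.2], [0.3, 0, 0.15]], twist=[[0, 0, 0], [0, 0, 0], [0, 0, 0], [0, 0, 0], [0, 0, 0], [0, 0, 0], [0, 0, 0], [0, 0, 0]], fingers=[-1, -1, -1, -1, -1, -1, -1, -1])

```text
time: 14.55
position: [606.0, -177.3, 133.6]
orientation: [0.638, 1.569, -0.835]
force: [0.9, -3.6, 6.0]
grip_width: -0.0
```

```bash
cat > st.py <<'E'
from h import *
st=np.array([599,-103.7]);jy=np.array([-.0985,.9951]);jx=np.array([.9951,.0985])
def jig(w): d=np.array(w[:2])-st; return (d@jx).round(1),(d@jy).round(1)
s=ctrl.sense(); p=s['position'];print(p.round(1),jig(p),s['force'].round(1),s['time'])
ph=np.arcsin(min(1,(p[2]-97)/90)); print('phi if on top',np.degrees(ph),'ball',-90*np.cos(ph))
E
python3 st.py
```

```text
[ 606.  -177.3  133.6] (np.float64(-0.3), np.float64(-73.9)) [ 0.9 -3.6  6. ] 14.55
phi if on top 24.029140378096987 ball -82.20046275490598
```

Request:
servo_tool(linear=[[0.3, 0, 0.3], [0.3, 0, 0.3], [0.3, 0, 0.25], [0.3, 0, 0.2], [0.3, 0, 0.15], [0.3, 0, 0.1], [0.3, 0, 0.05], [0, 0, 0]], twist=[[0, 0, 0], [0, 0, 0], [0, 0, 0], [0, 0, 0], [0, 0, 0], [0, 0, 0], [0, 0, 0], [0, 0, 0]], fingers=[-1, -1, -1, -1, -1, -1, -1, -1])

```text
time: 15.55
position: [607.0, -190.4, 112.3]
orientation: [-0.287, 1.57, -1.76]
force: [-0.8, -0.4, 0.9]
grip_width: -0.2
```

```bash
python3 st.py; python3 - <<'E'
from h import *
im,dd=grab('scene','k')
cv2.imwrite('pics/k1.png',cv2.resize(im[190:340,150:340,::-1],None,fx=4,fy=4,interpolation=cv2.INTER_CUBIC))
E
```

```text
[ 607.  -190.4  112.3] (np.float64(-0.6), np.float64(-87.0)) [-0.8 -0.4  0.9] 15.55
phi if on top 9.80822855821097 ball -88.68450992493219
```

View pics/k1.png

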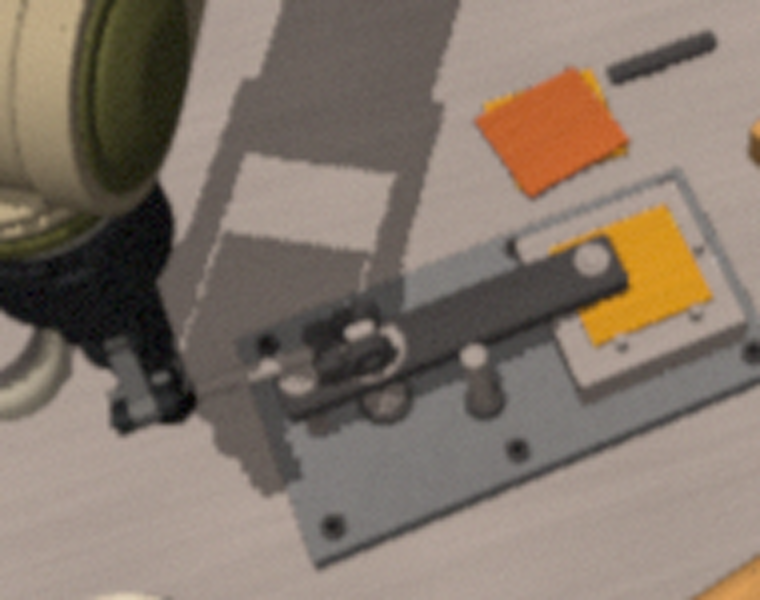

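Request:
servo_tool(linear=[[0.2, 0, 0.1], [0.2, 0, 0.05], [0.2, 0, 0], [0.1, 0, 0], [0.1, 0, 0], [0.1, 0, 0], [0, 0, 0], [0, 0, 0]], twist=[[0, 0, 0], [0, 0, 0], [0, 0, 0], [0, 0, 0], [0, 0, 0], [0, 0, 0], [0, 0, 0], [0, 0, 0]], fingers=[-1, -1, -1, -1, -1, -1, -1, -1])

```text
time: 16.6
position: [607.4, -191.9, 103.7]
orientation: [0.61, 1.57, -0.863]
force: [-0.3, -5.4, 4.7]
grip_width: 0.1
```

```bash
python3 st.py
```

```text
[ 607.4 -191.9  103.7] (np.float64(-0.4), np.float64(-88.6)) [-0.3 -5.4  4.7] 16.6
phi if on top 4.280381703159264 ball -89.74896732683209
```

Request:
servo_tool(linear=[[0.1, 0, 0], [0.1, 0, 0], [0.05, 0, 0], [0, 0, 0], [0, 0, 0], [0, 0, 0], [0, 0, 0], [0, 0, 0]], twist=[[0, 0, 0], [0, 0, 0], [0, 0, 0], [0, 0, 0], [0, 0, 0], [0, 0, 0], [0, 0, 0], [0, 0, 0]], fingers=[-1, -1, -1, -1, -1, -1, -1, -1])

```text
time: 17.6
position: [607.8, -192.1, 103.0]
orientation: [0.822, 1.567, -0.651]
force: [-3.1, -3.5, 15.6]
grip_width: 0.2
```

```bash
python3 st.py
```

```text
[ 607.8 -192.1  103. ] (np.float64(0.0), np.float64(-88.9)) [-3.1 -3.5 15.6] 17.6
phi if on top 3.827370772135149 ball -89.79927252565994
```

Request:
servo_tool(linear=[[0.1, 0, 0], [0, 0, 0], [0, 0, 0], [0, 0, 0], [0, 0, 0], [0, 0, 0], [0, 0, 0], [0, 0, 0]], twist=[[0, 0, 0], [0, 0, 0], [0, 0, 0], [0, 0, 0], [0, 0, 0], [0, 0, 0], [0, 0, 0], [0, 0, 0]], fingers=[-1, -1, -1, -1, -1, -1, -1, -1])

```text
time: 18.6
position: [607.9, -192.2, 102.7]
orientation: [0.83, 1.566, -0.643]
force: [-4.5, -3.6, 19.9]
grip_width: -0.4
```

```bash
python3 st.py
```

```text
[ 607.9 -192.2  102.7] (np.float64(0.1), np.float64(-89.0)) [-4.5 -3.6 19.9] 18.6
phi if on top 3.6246242708994414 ball -89.81996854388649
```

Request:
servo_tool(linear=[[-0.5, 0, 0], [-2, 0, 0], [-4, 0, 0], [-5, 0, 0], [-3, -2, 0], [0, -5, 0], [0, -6, 0], [0, -6, 0]], twist=[[0, 0, 0], [0, 0, 0], [0, 0, 0], [0, 0, 0], [0, 0, 0], [0, 0, 0], [0, 0, 0], [0, 0, 0]], fingers=[-1, -1, -1, -1, -1, -1, -1, -1])

```text
time: 19.6
position: [416.2, -209.1, 244.1]
orientation: [-2.755, 1.568, 2.056]
force: [0.1, 0.1, 0.5]
grip_width: -0.1
```

Request:
servo_tool(linear=[[0, -4, 3], [0, -2, 3], [0, 0, 3], [0, 0, 3], [0, 0, 3], [0, 0, 0], [0, 0, 0], [0, 0, 0]], twist=[[0, 0, 0], [0, 0, 0], [0, 0, 0], [0, 0, 0], [0, 0, 0], [0, 0, 0], [0, 0, 0], [0, 0, 0]], fingers=[-1, -1, -1, -1, -1, -1, -1, -1])

```text
time: 20.6
position: [373.2, -364.2, 245.0]
orientation: [3.088, 1.57, 1.616]
force: [0.1, 0.1, -0.0]
grip_width: 0.0
```

```bash
python3 st.py; python3 - <<'E'
from h import *
im,dd=grab('scene','l')
cv2.imwrite('pics/l1.png',cv2.resize(im[190:340,150:340,::-1],None,fx=4,fy=4,interpolation=cv2.INTER_CUBIC))
im,dd=grab('top','l')
cv2.imwrite('pics/l2.png',cv2.resize(im[180:320,265:455,::-1],None,fx=4,fy=4,interpolation=cv2.INTER_CUBIC))
E
```

```text
[ 373.2 -364.2  245. ] (np.float64(-250.4), np.float64(-237.0)) [ 0.1  0.1 -0. ] 20.6
phi if on top 90.0 ball -5.5109105961630896e-15
```

View pics/l1.png

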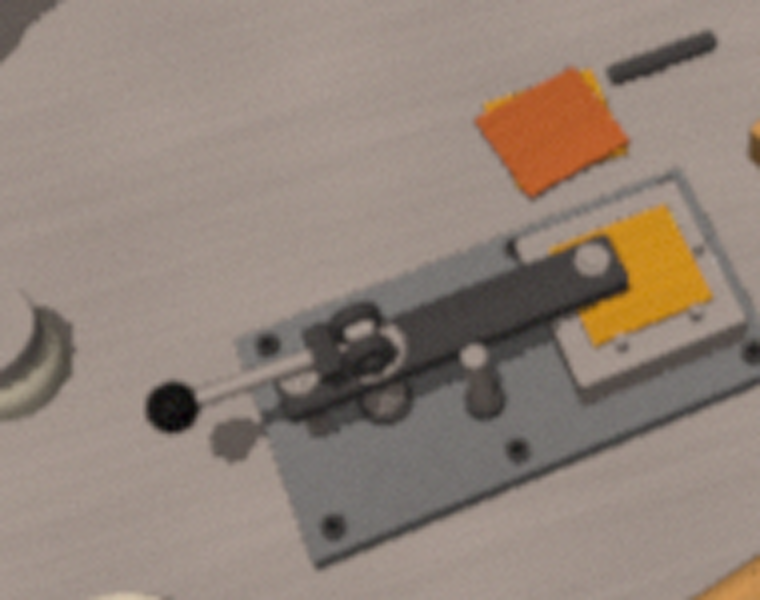

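View pics/l2.png

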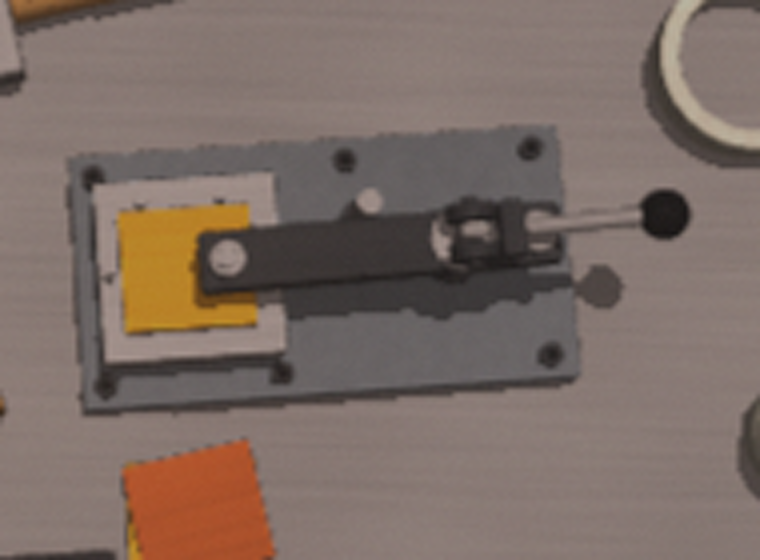

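```bash
python3 - <<'E'
from h import *
st=np.array([599,-103.7]);jy=np.array([-.0985,.9951]);jx=np.array([.9951,.0985])
def jig(w): d=np.array(w[:2])-st; return (d@jx).round(1),(d@jy).round(1)
b=two('scene',(193,291.5),'top',(431,233.25)); n=two('scene',(298,254.5),'top',(322,244.25))
p=two('scene',(150+475/4,190+356/4),'top',(265+370/4,180+201/4))
for k,w in(('ball',b),('nose',n),('pin',p)): print(k,w.round(1),jig(w))
print('ball top@93',jig(ray('top',431,233.25,93)),'nose top@66',jig(ray('top',322,244.25,67)))
d=np.array(n[:2])-b[:2]; print('swing',np.arctan2(-d@jx,d@jy))
def bl(f):
    im=np.load(f)['im'];h=cv2.cvtColor(im,cv2.COLOR_RGB2HSV);m=cv2.inRange(h,(16,150,90),(28,255,255));m[:, :280]=0;m[:,345:]=0;m[:215]=0;m[280:]=0
    c=max(cv2.findContours(m,0,2)[0],key=cv2.contourArea); return cv2.boundingRect(c),cv2.minAreaRect(c)
print(bl('a_top.npz'),bl('l_top.npz'))
a=np.load('a_top.npz')['im'].astype(int);c=np.load('l_top.npz')['im'].astype(int)
D=(abs(a-c).max(2)>40).astype(np.uint8); D=cv2.morphologyEx(D,cv2.MORPH_OPEN,np.ones((3,3)))
k,l,stt,_=cv2.connectedComponentsWithStats(D); print(stt[1:][stt[1:,4]>15])
E
```

```text
ball [ 607.7 -193.1   92.3] (np.float64(-0.2), np.float64(-89.8))
nose [584.4  10.8  70.4] (np.float64(-3.2), np.float64(115.3))
pin [614.5 -57.   65.9] (np.float64(20.1), np.float64(45.0))
ball top@93 (np.float64(-0.3), np.float64(-89.6)) nose top@66 (np.float64(-2.7), np.float64(115.0))
swing 0.01480761594308226
((295, 231, 34, 32), ((311.3235168457031, 246.70587158203125), (30.141727447509766, 32.596012115478516), 85.60128784179688)) ((295, 231, 34, 32), ((311.2088317871094, 246.71469116210938), (30.141727447509766, 32.36592102050781), 85.60128784179688))
[[  393   200    14    13   150]
 [  377   221     8    10    46]
 [  425   227    13    13   132]
 [  313   234    59    26   988]
 [  386   237    21    19   204]
 [  373   238    10     9    42]
 [  409   247    11    10    84]
 [  357   258    24    19   304]
 [  343   279    30    34   509]
 [  507   328   133   152  7415]
 [  197   368   320   112 14443]
 [  630   396    10    17   113]
 [  628   430    12    27   207]]
```

```bash
python3 - <<'E'
from h import *
im,_=grab('scene','m'); 
f=np.load('f_scene.npz')['im']; e=np.load('i_scene.npz')['im']
out=[cv2.resize(x[235:300,225:315,::-1],None,fx=6,fy=6,interpolation=cv2.INTER_CUBIC) for x in(f,im)]
cv2.imwrite('pics/m1.png',np.hstack(out)[:, :] if False else cv2.resize(np.hstack(out),(800,int(390*800/1080))))
for x in(f,e,im):
    g=cv2.cvtColor(x,cv2.COLOR_RGB2GRAY)[245:266,288:308]; 
    m=(g>115).astype(np.uint8); k,l,s,c=cv2.connectedComponentsWithStats(m); print([(a.tolist(),(b+[288,245]).round(2)) for a,b in zip(s[1:],c[1:])])
t=np.load('l_top.npz')['im']; cv2.imwrite('pics/m2.png',cv2.resize(t[220:260,310:410,::-1],None,fx=8,fy=8,interpolation=cv2.INTER_CUBIC))
E
```

```text
[([0, 0, 20, 16, 194], array([298.26, 250.41])), ([16, 18, 4, 3, 7], array([306.  , 264.43]))]
[([0, 0, 20, 16, 206], array([298.23, 250.48])), ([15, 17, 5, 4, 9], array([305.78, 264.22]))]
[([0, 0, 20, 16, 185], array([298.08, 250.14])), ([14, 18, 6, 3, 11], array([305.09, 264.45]))]
```

View pics/m1.png

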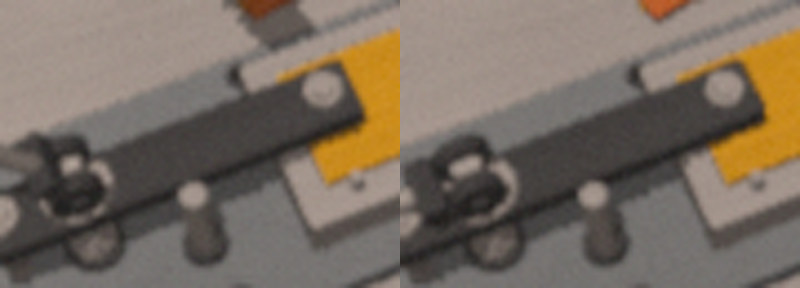

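View pics/m2.png

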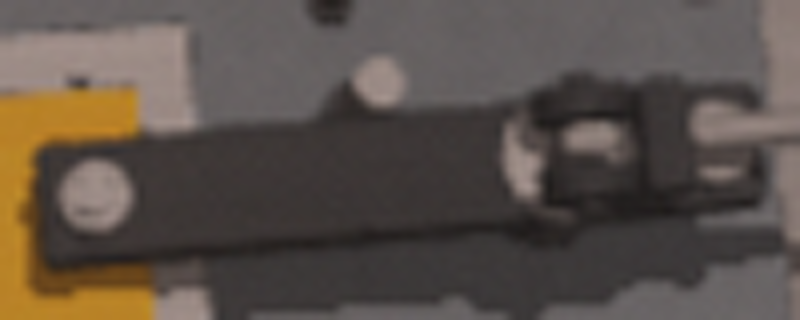

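```bash
cat > ang.py <<'E'
from h import *
def rayp(n,u,v,zf):
    z=68.
    for _ in range(5):
        w=ray(n,u,v,z); z=zf(w)
    return w
st=np.array([599,-103.7]);jy=np.array([-.0985,.9951]);jx=np.array([.9951,.0985])
def edge(name,g,X,Y,z,win,sign):
    # subpixel edge along jig x around X at jig-from-stud y=Y, height z
    ts=np.arange(X-win,X+win,.25); P=[proj(name,[*(st+t*jx+Y*jy),z]) for t in ts]
    P=np.array(P,np.float32); v=cv2.remap(g,P[:,0].reshape(-1,1),P[:,1].reshape(-1,1),cv2.INTER_LINEAR).ravel()
    v=cv2.GaussianBlur(v.reshape(-1,1),(1,13),3).ravel() if False else np.convolve(v,np.ones(7)/7,'same')
    d=np.gradient(v)*sign; d[:6]=0;d[-6:]=0; d=np.clip(d,0,None); i=d.argmax(); s=slice(max(0,i-8),i+9)
    return (ts[s]*d[s]).sum()/d[s].sum()
def run(name,f,drop):
    g=cv2.cvtColor(np.load(f)['im'],cv2.COLOR_RGB2GRAY).astype(np.float32)
    out=[]
    # strap edges: +x side (dark inside -> bright outside going +x), -x side
    Ys=[y for y in range(24,122,2)]
    zf=lambda y:70-drop*y/114
    r=np.array([edge(name,g,15,y,zf(y),7,1) if not 33<y<57 and y<104 else np.nan for y in Ys])
    l=np.array([edge(name,g,-15,y,zf(y),7,-1) for y in Ys])
    Ya=np.array(Ys)
    for k,e in(('+x',r),('-x',l)):
        m=~np.isnan(e); p=np.polyfit(Ya[m],e[m],1); res=e[m]-np.polyval(p,Ya[m]); mm=abs(res)<1; p=np.polyfit(Ya[m][mm],e[m][mm],1)
        print(name,f,k,'slope->swing',(-p[0]).round(4),'x at y=45',np.polyval(p,45).round(2),'rms',res[mm].std().round(2),mm.sum())
    Yp=np.arange(-70,160,3)
    for X,sg in((65,1),(-65,-1)):
        e=np.array([edge(name,g,X,y,15,8,sg) for y in Yp]); p=np.polyfit(Yp,e,1);mm=abs(e-np.polyval(p,Yp))<1.5;p=np.polyfit(Yp[mm],e[mm],1); print('  plate',X,'slope',(-p[0]).round(4),'x',np.polyval(p,45).round(2),mm.sum())
run('top','l_top.npz',3); run('scene','f_scene.npz',0); run('scene','i_scene.npz',0); run('scene','l_scene.npz',3); run('scene','m_scene.npz',3)
E
python3 ang.py
```

```text
Traceback (most recent call last):
  File "ang.py", line 30, in <module>
    run('top','l_top.npz',3); run('scene','f_scene.npz',0); run('scene','i_scene.npz',0); run('scene','l_scene.npz',3); run('scene','m_scene.npz',3)
    ~~~^^^^^^^^^^^^^^^^^^^^^
  File "ang.py", line 22, in run
    l=np.array([edge(name,g,-15,y,zf(y),7,-1) for y in Ys])
                ~~~~^^^^^^^^^^^^^^^^^^^^^^^^^
  File "ang.py", line 10, in edge
    ts=np.arange(X-win,X+win,.25); P=[proj(name,[*(st+t*jx+Y*jy),z]) for t in ts]
                                      ~~~~^^^^^^^^^^^^^^^^^^^^^^^^^^
  File "h.py", line 14, in proj
    K,t,R=cam(name); q=K@(R.T@(np.array(p,float)-t)); return q[:2]/q[2]
          ~~~^^^^^^
  File "h.py", line 8, in cam
    c=ctrl.camera_info(name); return np.array(c['K']),np.array(c['xyz'],float),Rotation.from_euler('xyz',c['rotation']).as_matrix()
ValueError: time passes only in moves, steps and waits
```

```bash
sed -i 's/^def cam(name):/import functools\n@functools.lru_cache(None)\ndef cam(name):/' h.py; python3 ang.py
```

```text
top l_top.npz +x slope->swing 0.016 x at y=45 13.06 rms 0.33 26
top l_top.npz -x slope->swing 0.0091 x at y=45 -18.88 rms 0.23 49
  plate 65 slope -0.0055 x 64.32 62
  plate -65 slope 0.0006 x -69.93 75
scene f_scene.npz +x slope->swing -0.0037 x at y=45 18.63 rms 0.29 28
scene f_scene.npz -x slope->swing 0.0009 x at y=45 -15.22 rms 0.5 48
  plate 65 slope -0.0008 x 68.08 75
  plate -65 slope 0.005 x -66.0 43
scene i_scene.npz +x slope->swing -0.0043 x at y=45 18.83 rms 0.2 28
scene i_scene.npz -x slope->swing -0.009 x at y=45 -15.57 rms 0.57 40
  plate 65 slope -0.0011 x 68.06 76
  plate -65 slope 0.0175 x -65.08 38
scene l_scene.npz +x slope->swing -0.0024 x at y=45 18.46 rms 0.46 27
scene l_scene.npz -x slope->swing 0.018 x at y=45 -15.55 rms 0.49 46
  plate 65 slope 0.0001 x 68.12 76
  plate -65 slope 0.0102 x -65.41 38
scene m_scene.npz +x slope->swing -0.0012 x at y=45 18.56 rms 0.42 27
scene m_scene.npz -x slope->swing 0.0207 x at y=45 -15.7 rms 0.49 47
  plate 65 slope -0.0005 x 68.07 75
  plate -65 slope 0.0103 x -65.48 41
```

```bash
python3 - <<'E'
from h import *
print(ctrl.sense()['time']); print(ctrl.sign_off())
E
```

```text
20.75
the job is handed in; nothing more can be done
None
```

The strap is over the blank at its stop pin and the cam lever is fully down. I handed the job in at 20.75 s with the arm clear of everything.

**What I did:** With the fingers shut, I pushed the strap through about 1.09 rad until it met the pin at about 8.5 N. I then lifted away and pushed the lever ball down its arc to the end of travel, ending at about 20 N. Partway down I lifted off once to re-centre the finger on the ball.

**Last checks:**
- **Lever:** two views put the ball centre at about 92 mm, against 93 mm expected. The finger stopped advancing at the end of travel while the force rose.
- **Blank:** its position in the top picture is the same as at the start, to within about 0.1 pixel.
- **Other objects:** comparing the top pictures before and after showed changes only at the clamp, its shadow and the arm.

**Where the checks disagreed:** the strap's final angle is not certain. The scene camera's edge next to the pin shows no change from the stop contact. The two-view points and the other edges give about 0.01 to 0.02 rad off zero, which is roughly 1 mm at the pin and close to the measuring error. The sideways force on the ball at the end of the lever push could have moved it that much. I did not nudge the strap again because it was already clamped.

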